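# Clamp a stool rung between two stops, one of them locked

## Task

Clamp the 150 mm square stool rung between the two stops of the holding bar. One of the stops is already locked as the reference and must stay put, levers and all; they look alike, so try them to find the one that slides, and slide that one out to make room. Lay the rung flat on the bar along its centre line, slide the loose stop in until the rung is snug between both jaws, then swing that stop's lever fully outward to clamp it, without shifting the other things on the bench.

Things in the scene. Friction and masses are not known exactly. Their poses are not given: they have to be found in the camera images.
- fence: holding bar: fixed aluminium bar 72 wide, 606 long, 30 mm high with two mirror-image sliding stops. Origin: centre of its underside, on the table; y along the bar towards the left stop, x across it away from the robot, z up. The rung goes flat on its top (z 30 mm). One stop, either, is locked to it, the other slides; looks and joint values do not tell which. The jaws start 110 mm apart.
- rung: the rung: a square light-wood bar 150 x 32 x 32 mm, 0.07 to 0.14 kg, two small dark dowel holes in its top; starts flat on the table. Origin at the centre of its underside, x along its length.
- rung_center (a point): centre of the rung (16 mm above its origin); 46 mm above the table's top when it lies on the bar
- left_jaw (a point): on the left jaw's inner face, 16 mm above the bar's top; outward is fence +y. The upright steel jaw plate runs from this face 14 mm outward, is 52 mm wide across the bar, top 110 mm above the table: pinch it from above across its thickness, higher than the 62 mm top of a rung. Free space 60 mm outward of it above 68 mm over the table; behind it a grey slab (66 x 120 mm, top at 46 mm)
- left_plate (a point): middle of the top edge of the left jaw plate, 110 mm above the table
- left_stop (a joint): position of the left stop along the bar (m): 0 innermost, grows outward (fence +y), up to 0.11; starts at 0.01. Jaw faces are 0.09 + both values apart. If loose it slides against about 4 N of friction and stays where it is left; if locked it holds against 25 N
- left_pivot (a point): on the upright axis of the left clamp lever, 60 mm above the table, 95 mm outward of the left jaw face
- left_knob (a point): top centre of the upright round handle (18 mm diameter, 60 to 115 mm above the table) at the end of the left clamp lever, 68 mm from the pivot; the lever's black arm is 13 mm wide, its top 73 mm above the table
- left_lever (a joint): left clamp lever (rad): at 0 it points along fence -x (to the robot), grows as it swings level and outward (towards fence +y); starts 0 to 0.3, end stop 1.4. On the loose stop it turns easily, stiffens (a few N at the handle) from about 0.85, is tight from 1.15 on and stays where left. On the locked stop it cannot pass about 0.45: leave it alone
- right_jaw (a point): on the right jaw's inner face, 16 mm above the bar's top; outward is fence -y. The upright steel jaw plate runs from this face 14 mm outward, is 52 mm wide across the bar, top 110 mm above the table: pinch it from above across its thickness, higher than the 62 mm top of a rung. Free space 60 mm outward of it above 68 mm over the table; behind it a grey slab (66 x 120 mm, top at 46 mm)
- right_plate (a point): middle of the top edge of the right jaw plate, 110 mm above the table
- right_stop (a joint): position of the right stop along the bar (m): 0 innermost, grows outward (fence -y), up to 0.11; starts at 0.01. Jaw faces are 0.09 + both values apart. If loose it slides against about 4 N of friction and stays where it is left; if locked it holds against 25 N
- right_pivot (a point): on the upright axis of the right clamp lever, 60 mm above the table, 95 mm outward of the right jaw face
- right_knob (a point): top centre of the upright round handle (18 mm diameter, 60 to 115 mm above the table) at the end of the right clamp lever, 68 mm from the pivot; the lever's black arm is 13 mm wide, its top 73 mm above the table
- right_lever (a joint): right clamp lever (rad): at 0 it points along fence -x (to the robot), grows as it swings level and outward (towards fence -y); starts 0 to 0.3, end stop 1.4. On the loose stop it turns easily, stiffens (a few N at the handle) from about 0.85, is tight from 1.15 on and stays where left. On the locked stop it cannot pass about 0.45: leave it alone
- slat: bystander: flat light-wood slat, 200 x 45 x 10 mm; origin at its underside's centre
- block: bystander: short light-wood offcut, 90 x 32 x 32 mm (same section as the rung but much shorter); origin at its underside's centre
- dowel: bystander: round light-wood dowel, 24 mm diameter, 150 mm long, lying
- hammer: bystander: hammer, lying
- glue: bystander: plastic glue bottle, 56 mm diameter, 150 mm tall; origin at its underside's centre
- cup: bystander: steel cup, 76 mm wide, 90 mm tall; origin at its underside's centre
- tin: bystander: plain steel tin, 72 mm diameter, 75 mm tall; origin at its underside's centre
Mind the look-alikes: they are no part of the job. What is shaped like the rung but pink or purple is not meant.

How it is judged:
By the outcome, as a careful person would: the job done as asked, in the order asked, and still so for the second after the job is handed in, with the robot touching nothing.
It also fails if it takes over 72 s, if anything falls off the work surface, if the arm or the gripper's body presses on something with over 40 N, if the wrist force passes 120 N, or if a joint passes its speed limit or range.

## Robot

A 6-joint arm with a two-finger parallel gripper is mounted at the origin on the work surface. World frame = base frame: x ahead of the robot, y to its left, z up, the work surface at z = 0. Lengths are in m, angles in rad, forces in N, time in s.
With the tool pointing down it reaches from about 0.3 to 0.875 m from the base axis. Payload 6.4 kg.
Tool frame: the origin (TCP) lies midway between the tips of the shut fingers; the grasp point (between the pads) lies ctrl.grip_point_offset behind it (ctrl.grip_point_offset is the distance from the TCP to the grasp point, in m); z points along the fingers, y is the direction in which the jaws open and shut (so a half turn about z gives the same grasp; the last joint's range is limited). The gripper opens to 85 mm and grips with 20 to 120 N. Pads are 22 mm wide; open, the fingers measure 114 mm over their backs; the gripper's body (76 mm by 85 mm) begins 54 mm behind the grasp point. The pads swing forward as they close: fully open they stand 13 mm farther back than shut.
Start: joints at [-1.336, 0.181, 1.607, -0, 1.354, -0.206], TCP at [0.245, -0.52, 0.231] pointing down, gripper open.
Joint ranges: [-2.99, 2.99], [-0.89, 2.07], [0.3, 2.58], [-1.14, 4.28], [0, 2.63], [-3.12, 3.12]. Speed limits (rad/s): [2.57, 2.57, 3.01, 3.14, 3.14, 3.14].

## Interface

Orientations are given as a unit quaternion [w, x, y, z].
In Python, from bench import ctrl, viewer gives the robot as it stands.
- The arm moves only by the shell command python3 -m handwheel 'ROWS' [OPENING]. ROWS is JSON, a list of rows, each an object with "travel": the shift along the tool's x, y, z as a fraction of full scale, a list of three; "dr": the turn, a rotation vector about the tool's x, y, z as a fraction of full scale, a list of three. A call has 1 to 20 rows; each row shifts and turns the pose as measured when the row begins, along the tool's axes as they then stand; what a row does not reach is not made up. Full scale, the value 1, is 150 mm for a shift and 30 degrees for a turn. A row lasts 1/12 s, in which the tool goes at most 41.7 mm and 7.16 degrees, less where a joint would pass 70% of its speed; a pose out of reach is approached as far as the arm can. A call with a number of a shift or a turn outside -1 to 1 is refused whole. A call with a gripper value outside its range is refused whole. OPENING is the opening, from -1 (shut) to 1 (fully open), set as the call begins (- or left out, the last holds). The fingers move at their own pace and stop on an object; the grip force is fixed at half the most. Time passes only in rows, so rows that do not move let the fingers close. It gives the time, the measured TCP pose, the force and the opening at its end, in the units of the state.
- ctrl.get_obs(): the state, without advancing time (a new reading comes with each control period).
- viewer.camera(name): name is "side" or "top"; returns the picture (400x640x3 uint8, red, green, blue); there is no depth.
- viewer.get_calibration(name): a dict with "camera_matrix" (3x3 intrinsics, pixels), "k1" (the pictures are not rectified: a ray, as slopes to the right and down, at radius r is drawn at 1 + k1 r^2 times it, then the intrinsics apply), "R" (3x3) and "t" (3): a world point X has camera coordinates R X + t. Camera axes: x right, y down, z forward; pixel columns grow to the right and rows downward; lengths in m; the calibration is good to about 2 mm. A picture is of the moment at which its call begins. get_calibration takes no time and is no camera call.
- ctrl.hand_in(): hands the job in, once; it reports no verdict.
The state is a dict: "time_s": time; "q": joint angles; "dq": joint speeds; "joint_efforts": joint torques, N m; "eef_pos": TCP position; "eef_rot": TCP orientation; "wrist_force": force on the tool from outside, world axes, zero at the start; "torque": the same for the moment, N m; "opening": opening from 0.0 (shut) to 1.0 (fully open).
Only numpy, scipy, OpenCV 4.12 (cv2) and the standard library are available. Lean on these libraries where they do the work, as an engineer would, in place of code of your own. Each camera call takes 0.05 s, during which the arm holds its last target. There are 200 camera calls.

## Working session

There is one attempt and no reset: what is moved stays moved. The work goes in short steps, Python scripts to look and compute and a shell command to move; the robot and the scene stay as the last step left them, time stands still between calls to the robot, and variables do not carry over. Pictures are saved under pics/ and viewed, about 8 in all and at most 12, crops included, and the job is handed in when it is done.

```bash
ls; mkdir -p pics
cat > h.py <<'E'
import numpy as np, cv2
from bench import ctrl, viewer
def snap(n,f):
    im=viewer.camera(n); cv2.imwrite('pics/'+f,im[:,:,::-1]); return im
def cal(n):
    c=viewer.get_calibration(n); return np.array(c['camera_matrix']),c['k1'],np.array(c['R']),np.array(c['t'])
def ray(n,p,z):
    K,k1,R,t=cal(n); s=np.linalg.solve(K,[p[0],p[1],1.])[:2]; u=s.copy()
    for _ in range(30): u=s/(1+k1*(u@u))
    d=R.T@np.array([u[0],u[1],1]); o=-R.T@t
    return o+d*(z-o[2])/d[2]
def proj(n,X):
    K,k1,R,t=cal(n); c=R@np.array(X)+t; u=c[:2]/c[2]; u=u*(1+k1*(u@u)); return (K@[u[0],u[1],1])[:2]
E
python3 - <<'E'
from h import *
for n in('top','side'):
    snap(n,n+'0.png'); K,k,R,t=cal(n); print(n,K[0,0],k,(-R.T@t).round(3),R.round(2).tolist())
o=ctrl.get_obs(); print(o, ctrl.grip_point_offset)
E
```

```text
pics
top 477.50487058593575 -0.12955994536968812 [ 0.411 -0.031  1.508] [[-0.02, -1.0, 0.0], [-1.0, 0.02, -0.1], [0.1, -0.0, -1.0]]
side 472.6922960859829 -0.09749731262147897 [ 0.426 -1.263  0.808] [[0.99, -0.11, -0.02], [-0.07, -0.5, -0.86], [0.09, 0.86, -0.51]]
{'time_s': 0.1, 'q': array([-1.33631415e+00,  1.81431989e-01,  1.60789492e+00, -1.82862298e-05,
        1.35381203e+00, -2.06319351e-01]), 'dq': array([ 0.00169284,  0.00076537, -0.00176481, -0.00028213,  0.00083256,
        0.00107884]), 'joint_efforts': array([-2.64131750e-04, -4.45877445e+01, -3.52241743e+01, -2.98135128e-04,
        4.09719782e-03, -1.86224548e-05]), 'eef_pos': array([ 0.24521587, -0.51954681,  0.23050012]), 'eef_rot': array([-7.72941810e-04,  9.75809189e-01,  2.18622573e-01, -1.98129127e-05]), 'wrist_force': array([-0.60198807,  0.16927469, -0.88537968]), 'torque': array([ 0.07501988, -0.012284  , -0.00915065]), 'opening': 0.9990657154791368} 0.0187
```

View pics/top0.png

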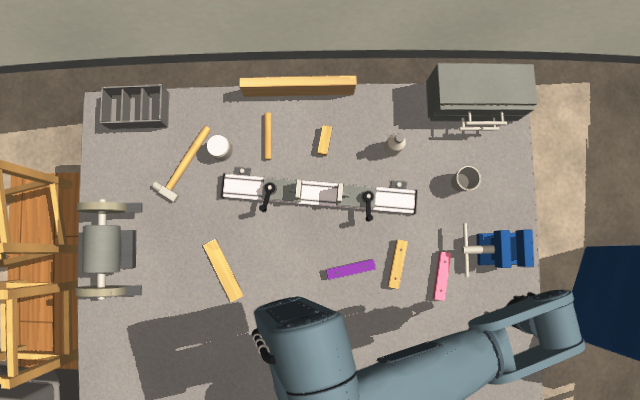

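View pics/side0.png

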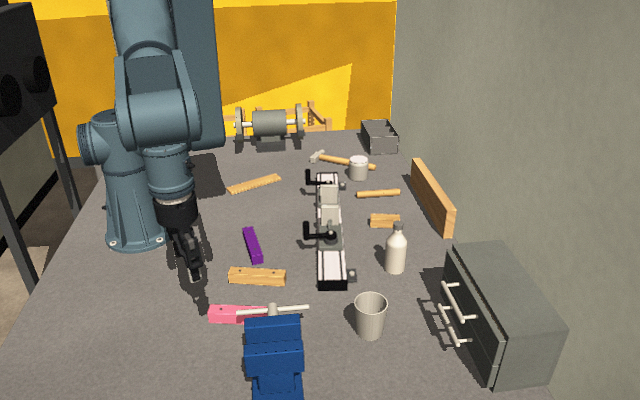

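Top view candidates for the rung:
- light wood with two holes, about (398,264): my choice
- purple (350,269) and pink (441,276): wrong colour
- slat (222,270), offcut (324,140), dowel (267,135)

The bar runs from about (222,187) to (416,200), with knobs near (270,188) and (368,197). Next I'll measure and check a close crop.

Run:
```python
from h import *
im=cv2.imread('pics/top0.png'); hsv=cv2.cvtColor(im,cv2.COLOR_BGR2HSV)
m=cv2.inRange(hsv,(10,70,120),(30,255,255)); m[:230]=0;m[300:]=0;m[:,:370]=0;m[:,425:]=0
m=cv2.morphologyEx(m,cv2.MORPH_CLOSE,np.ones((5,5)))
cs=cv2.findContours(m,0,2)[0]; c=max(cs,key=cv2.contourArea)
P=np.array([ray('top',p[0],.032)[:2] for p in c.astype(float)],np.float32)
print('rung',cv2.minAreaRect(P*1000), cv2.minAreaRect(c))
a=cv2.resize(im[165:300,215:425],None,fx=3.8,fy=3.8,interpolation=2)
cv2.imwrite('pics/crop1.png',a)
```

```text
rung ((361.08349609375, -280.1226501464844), (34.68754959106445, 151.0953369140625), 76.99674987792969) ((397.75, 263.75), (11.178618431091309, 49.029029846191406), 11.309932708740234)
```

View pics/crop1.png

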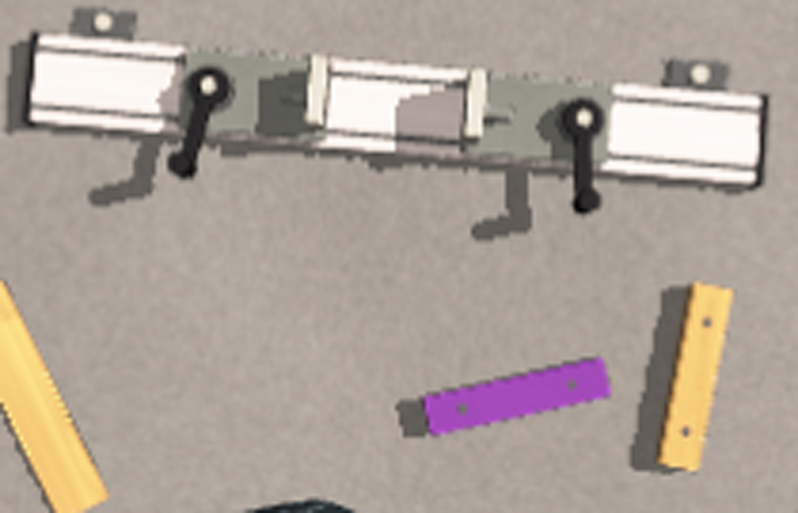

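The crop confirms the rung: light wood, two holes, 151 x 35 mm measured. Plate tops are at crop (318,90) and (477,103), pivots at (208,85) and (583,118), knobs at (183,162) and (587,202).

Run:
```python
from h import *
f=lambda x,y,z: ray('top',(215+(x+.5)/3.8-.5,165+(y+.5)/3.8-.5),z)
pts=dict(LT=(37,34,.03),LB=(27,124,.03),RT=(767,95,.03),RB=(757,187,.03),lp=(318,90,.11),rp=(477,103,.11),lk=(183,162,.115),rk=(587,202,.115),lpiv=(208,85,.08),rpiv=(583,118,.08))
P={k:f(*v)[:2] for k,v in pts.items()}
for k,v in P.items(): print(k,v.round(4))
u=P['lp']-P['rp'];print('plate sep',np.hypot(*u),'dir deg from +y',np.degrees(np.arctan2(-u[0],u[1])))
L=(P['LT']+P['LB'])/2;R=(P['RT']+P['RB'])/2;e=L-R
print('bar len',np.hypot(*e),np.degrees(np.arctan2(-e[0],e[1])),(L+R)/2,(P['lp']+P['rp'])/2, np.hypot(*(P['LT']-P['LB'])))
print(np.hypot(*(P['lpiv']-P['rpiv'])))
```

```text
LT [0.6521 0.2552]
LB [0.5773 0.2633]
RT [ 0.5903 -0.3471]
RB [ 0.5144 -0.3359]
lp [0.5907 0.0202]
rp [ 0.5783 -0.103 ]
lk [0.536 0.125]
rk [ 0.4994 -0.1858]
lpiv [0.6001 0.1086]
rpiv [ 0.5684 -0.1885]
plate sep 0.12383658819318422 dir deg from +y -5.743295980460745
bar len 0.6039299516179899 -5.921751993080276 [ 0.58351845 -0.04112847] [ 0.58445616 -0.04143298] 0.07520942425195776
0.2987534488609316
```

```bash
cat >> h.py <<'E'
from scipy.spatial.transform import Rotation as Ro
A=np.radians(-5.85); FX=np.array([np.cos(A),np.sin(A),0]); FY=np.array([-np.sin(A),np.cos(A),0]); C=np.array([.5843,-.0413,0])
RUN=np.array([.3611,-.2801])
def fence(a,b,z): return C+a*FX+b*FY+[0,0,z]
def where():
    o=ctrl.get_obs(); q=o['eef_rot']; M=Ro.from_quat([q[1],q[2],q[3],q[0]]).as_matrix(); return o,M
def go(X,yaw=np.degrees(A)):
    """remaining: turn (units about tool x,y,z to tool-down with tool x at yaw deg), then shift in the turned tool axes (units)"""
    o,M=where(); y=np.radians(yaw); c,s=np.cos(y),np.sin(y)
    T=np.array([[c,s,0],[s,-c,0],[0,0,-1]]); r=Ro.from_matrix(M.T@T).as_rotvec(degrees=True)/30
    d=T.T@(np.array(X)-o['eef_pos'])/.15
    p=o['eef_pos']-C
    print('t',round(o['time_s'],2),'dr',r.round(4),'travel',d.round(4),'fence xy mm',(1000*np.array([p@FX,p@FY,p[2]])).round(1),'F',o['wrist_force'].round(1),'open',round(o['opening'],3))
E
python3 -m handwheel '[{"travel":[0,0,0],"dr":[0,0,0.207]},{"travel":[0,0,0],"dr":[0,0,0.207]},{"travel":[0,0,0],"dr":[0,0,0.207]},{"travel":[0,0,0],"dr":[0,0,0.207]},{"travel":[0,0,0],"dr":[0,0,0.207]},{"travel":[0.13,-0.21,0],"dr":[0,0,0]},{"travel":[0.13,-0.21,0],"dr":[0,0,0]},{"travel":[0.13,-0.21,0],"dr":[0,0,0]},{"travel":[0.13,-0.21,0],"dr":[0,0,0]},{"travel":[0.13,-0.21,0],"dr":[0,0,0]},{"travel":[0.13,-0.21,0],"dr":[0,0,0]}]' 1
python3 -c "
from h import *
go(fence(0,-.062,.2))"
```

```text
time_s: 1.02
eef_pos: [0.3842, -0.344, 0.2251]
eef_rot: [-0.004, 0.997, -0.071, -0.003]
wrist_force: [1.0, -0.2, 0.3]
opening: 0.998
t 1.02 dr [-0.0162  0.0117 -0.0774] travel [ 1.1212 -1.7301  0.1675] fence xy mm [-168.2 -321.5  225.1] F [ 1.  -0.2  0.3] open 0.998
```

```bash
python3 -m handwheel '[{"travel":[0.14,-0.216,0],"dr":[-0.008,0.006,-0.04]},{"travel":[0.14,-0.216,0],"dr":[-0.008,0.006,-0.03]},{"travel":[0.14,-0.216,0],"dr":[0,0,0]},{"travel":[0.14,-0.216,0],"dr":[0,0,0]},{"travel":[0.14,-0.216,0],"dr":[0,0,0]},{"travel":[0.14,-0.216,0],"dr":[0,0,0]},{"travel":[0.14,-0.216,0],"dr":[0,0,0]},{"travel":[0.14,-0.216,0],"dr":[0,0,0]},{"travel":[0,0,0],"dr":[0,0,0]}]'
python3 -c "
from h import *
go(fence(0,-.062,.2))"
```

```text
time_s: 1.77
eef_pos: [0.5884, -0.0846, 0.2226]
eef_rot: [-0.002, 0.999, -0.05, -0.001]
wrist_force: [-0.1, -0.3, 0.2]
opening: 1.0
t 1.77 dr [-0.0071  0.0036  0.0034] travel [-0.0565  0.1293  0.1507] fence xy mm [  8.5 -42.6 222.6] F [-0.1 -0.3  0.2] open 1.0
```

```bash
python3 -m handwheel '[{"travel":[-0.057,0.13,0.1],"dr":[-0.007,0.004,0]},{"travel":[0,0,0.15],"dr":[0,0,0]},{"travel":[0,0,0],"dr":[0,0,0]},{"travel":[0,0,0],"dr":[0,0,0]}]'
python3 -c "
from h import *
go(fence(0,-.062,.078))"
```

```text
time_s: 2.1
eef_pos: [0.579, -0.0993, 0.1833]
eef_rot: [-0.0, 0.999, -0.046, -0.0]
wrist_force: [-0.1, 0.8, 0.9]
opening: 0.994
t 2.1 dr [-0.0003  0.0015  0.0196] travel [-0.0043  0.0249  0.7021] fence xy mm [  0.6 -58.3 183.3] F [-0.1  0.8  0.9] open 0.994
```

```bash
python3 -m handwheel '[{"travel":[-0.004,0.025,0.15],"dr":[0,0,0.015]},{"travel":[0,0,0.15],"dr":[0,0,0]},{"travel":[0,0,0.15],"dr":[0,0,0]},{"travel":[0,0,0.15],"dr":[0,0,0]},{"travel":[0,0,0.06],"dr":[0,0,0]},{"travel":[0,0,0],"dr":[0,0,0]},{"travel":[0,0,0],"dr":[0,0,0]}]'
python3 -c "
from h import *
go(fence(0,-.062,.078)); snap('side','side1.png'); im=snap('top','top1.png')
a=cv2.imread('pics/side1.png')[150:310,240:440]; b=cv2.imread('pics/top1.png')[120:280,220:420]
cv2.imwrite('pics/c2.png',cv2.resize(np.hstack([a,b]),None,fx=2,fy=2,interpolation=2))"
```

```text
time_s: 2.68
eef_pos: [0.5816, -0.1065, 0.0888]
eef_rot: [0.001, 0.999, -0.051, 0.003]
wrist_force: [-0.4, -0.3, 1.6]
opening: 0.998
t 2.68 dr [ 0.0043 -0.0135 -0.0018] travel [-0.0262 -0.021   0.0718] fence xy mm [  3.9 -65.2  88.8] F [-0.4 -0.3  1.6] open 0.998
```

View pics/c2.png

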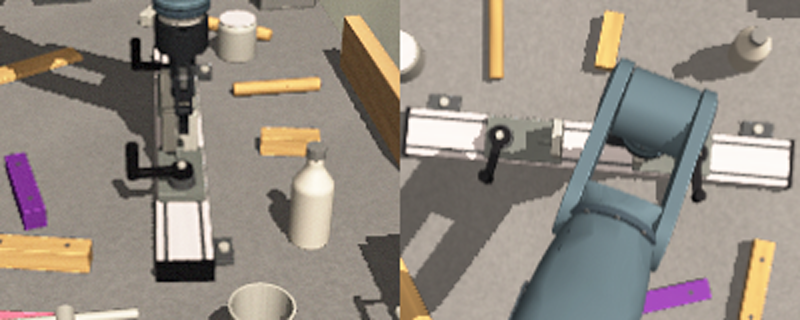

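The side view shows the gripper straddling the right plate. I'll centre it and close.

```bash
python3 -m handwheel '[{"travel":[-0.026,-0.021,0.06],"dr":[0.004,-0.012,0]},{"travel":[0,0,0],"dr":[0,0,0]}]' -0.5
python3 -m handwheel '[{"travel":[0,0,0],"dr":[0,0,0]},{"travel":[0,0,0],"dr":[0,0,0]},{"travel":[0,0,0],"dr":[0,0,0]}]'
python3 -m handwheel '[{"travel":[0,0,0],"dr":[0,0,0]},{"travel":[0,0,0],"dr":[0,0,0]},{"travel":[0,0,0],"dr":[0,0,0]},{"travel":[0,0,0],"dr":[0,0,0]},{"travel":[0,0,0],"dr":[0,0,0]}]' -1
python3 -c "
from h import *
go(fence(0,-.062,.078))"
```

```text
time_s: 2.95
eef_pos: [0.5802, -0.1036, 0.0828]
eef_rot: [0.001, 0.999, -0.051, 0.003]
wrist_force: [-0.1, -0.3, -0.5]
opening: 0.749
time_s: 3.2
eef_pos: [0.5812, -0.1037, 0.0845]
eef_rot: [0.001, 0.999, -0.051, 0.005]
wrist_force: [-0.2, -0.8, -0.8]
opening: 0.296
time_s: 3.62
eef_pos: [0.5815, -0.1022, 0.0849]
eef_rot: [0.0, 0.999, -0.051, 0.005]
wrist_force: [0.2, 1.5, 0.7]
opening: 0.151
t 3.62 dr [ 0.0007 -0.0181 -0.001 ] travel [-0.0226  0.0076  0.0461] fence xy mm [  3.4 -60.9  84.9] F [0.2 1.5 0.7] open 0.151
```

```bash
python3 -m handwheel '[{"travel":[0,0.03,0],"dr":[0,0,0]},{"travel":[0,0.0,0],"dr":[0,0,0]}]'
python3 -c "
from h import *
go(fence(0,-.062,.078))"
```

```text
time_s: 3.78
eef_pos: [0.5815, -0.1018, 0.0849]
eef_rot: [-0.004, 0.999, -0.051, 0.005]
wrist_force: [-2.0, -5.1, -1.6]
opening: 0.148
t 3.78 dr [-0.0149 -0.0182 -0.0009] travel [-0.0224  0.01    0.0463] fence xy mm [  3.4 -60.5  84.9] F [-2.  -5.1 -1.6] open 0.148
```

```bash
python3 -m handwheel '[{"travel":[0,0.05,0],"dr":[0,0,0]}]'
python3 -m handwheel '[{"travel":[0,0.05,0],"dr":[0,0,0]}]'
python3 -c "
from h import *
go(fence(0,-.062,.078))"
```

```text
time_s: 3.87
eef_pos: [0.5813, -0.1026, 0.0849]
eef_rot: [-0.009, 0.999, -0.051, 0.005]
wrist_force: [9.0, 51.1, 8.0]
opening: 0.149
time_s: 3.95
eef_pos: [0.5814, -0.1024, 0.085]
eef_rot: [-0.016, 0.999, -0.051, 0.006]
wrist_force: [6.2, 36.8, 5.5]
opening: 0.155
t 3.95 dr [-0.0606 -0.018  -0.0003] travel [-0.0222  0.0064  0.0465] fence xy mm [  3.3 -61.   85. ] F [ 6.2 36.8  5.5] open 0.155
```

The right stop doesn't move under a firm push, so it is the locked reference. I'll release it and go to the left one.

```bash
python3 -m handwheel '[{"travel":[0,0,0],"dr":[-0.03,0,0]},{"travel":[0,0,0],"dr":[0,0,0]},{"travel":[0,0,0],"dr":[0,0,0]},{"travel":[0,0,0],"dr":[0,0,0]},{"travel":[0,0,0],"dr":[0,0,0]}]' 1
python3 -m handwheel '[{"travel":[0,0,-0.15],"dr":[0,0,0]},{"travel":[0,0,-0.15],"dr":[0,0,0]},{"travel":[0,0,-0.15],"dr":[0,0,0]},{"travel":[0,0,0],"dr":[0,0,0]},{"travel":[0,0,0],"dr":[0,0,0]}]'
python3 -c "
from h import *
go(fence(0,.062,.14))"
```

```text
time_s: 4.37
eef_pos: [0.5815, -0.1005, 0.0848]
eef_rot: [-0.009, 0.999, -0.05, 0.005]
wrist_force: [-1.0, 0.3, 0.9]
opening: 0.849
time_s: 4.78
eef_pos: [0.5792, -0.1059, 0.1536]
eef_rot: [-0.009, 0.999, -0.052, 0.003]
wrist_force: [-0.2, 0.0, -0.5]
opening: 0.997
t 4.78 dr [-0.0335 -0.0111 -0.0042] travel [-0.01   -0.8451  0.0904] fence xy mm [  1.5 -64.8 153.6] F [-0.2  0.  -0.5] open 0.997
```

```bash
python3 -m handwheel '[{"travel":[0,-0.2,0],"dr":[-0.03,-0.01,0]},{"travel":[0,-0.2,0],"dr":[0,0,0]},{"travel":[0,-0.2,0],"dr":[0,0,0]},{"travel":[0,-0.16,0],"dr":[0,0,0]},{"travel":[0,0,0],"dr":[0,0,0]},{"travel":[0,0,0],"dr":[0,0,0]}]' 1
python3 -c "
from h import *
go(fence(0,.062,.080))"
```

```text
time_s: 5.28
eef_pos: [0.5908, 0.0063, 0.1505]
eef_rot: [0.0, 0.998, -0.056, -0.001]
wrist_force: [0.2, 0.4, 0.1]
opening: 1.002
t 5.28 dr [ 0.0018  0.0026 -0.02  ] travel [-0.0109 -0.0931  0.4702] fence xy mm [  1.6  48.  150.5] F [0.2 0.4 0.1] open 1.002
```

```bash
python3 -m handwheel '[{"travel":[-0.011,-0.09,0],"dr":[0,0,-0.015]},{"travel":[0,0,0],"dr":[0,0,0]},{"travel":[0,0,0.13],"dr":[0,0,0]},{"travel":[0,0,0.13],"dr":[0,0,0]},{"travel":[0,0,0.13],"dr":[0,0,0]},{"travel":[0,0,0.05],"dr":[0,0,0]},{"travel":[0,0,0],"dr":[0,0,0]}]' 1
python3 -c "
from h import *
go(fence(0,.062,.080))"
```

```text
time_s: 5.87
eef_pos: [0.5909, 0.0164, 0.0814]
eef_rot: [0.001, 0.999, -0.054, -0.0]
wrist_force: [-0.1, -0.4, 0.1]
opening: 0.999
t 5.87 dr [ 0.0046  0.001  -0.012 ] travel [-0.0044 -0.0264  0.0095] fence xy mm [ 0.7 58.  81.4] F [-0.1 -0.4  0.1] open 0.999
```

```bash
python3 -m handwheel '[{"travel":[-0.004,-0.026,0.01],"dr":[0.004,0,-0.01]},{"travel":[0,0,0],"dr":[0,0,0]},{"travel":[0,0,0],"dr":[0,0,0]},{"travel":[0,0,0],"dr":[0,0,0]}]' -0.4
python3 -m handwheel '[{"travel":[0,0,0],"dr":[0,0,0]},{"travel":[0,0,0],"dr":[0,0,0]},{"travel":[0,0,0],"dr":[0,0,0]},{"travel":[0,0,0],"dr":[0,0,0]},{"travel":[0,0,0],"dr":[0,0,0]}]' -1
python3 -m handwheel '[{"travel":[0,-0.05,0],"dr":[0,0,0]}]'
python3 -m handwheel '[{"travel":[0,-0.05,0],"dr":[0,0,0]}]'
python3 -c "
from h import *
go(fence(0,.062,.080))"
```

```text
time_s: 6.2
eef_pos: [0.5917, 0.0193, 0.0818]
eef_rot: [0.0, 0.999, -0.052, 0.001]
wrist_force: [-0.6, 0.3, 0.1]
opening: 0.453
time_s: 6.62
eef_pos: [0.5927, 0.0195, 0.0835]
eef_rot: [0.0, 0.999, -0.052, 0.002]
wrist_force: [0.1, -0.2, -1.7]
opening: 0.153
time_s: 6.7
eef_pos: [0.5933, 0.0253, 0.0835]
eef_rot: [0.001, 0.999, -0.052, 0.002]
wrist_force: [-0.9, -5.7, -1.2]
opening: 0.15
time_s: 6.78
eef_pos: [0.594, 0.032, 0.0835]
eef_rot: [0.002, 0.999, -0.053, 0.002]
wrist_force: [-0.8, -3.5, -1.2]
opening: 0.15
t 6.78 dr [ 0.007  -0.0065 -0.0062] travel [-0.0146  0.0795  0.0234] fence xy mm [ 2.2 73.9 83.5] F [-0.8 -3.5 -1.2] open 0.15
```

The left stop slides at about 4–5 N, so it's the loose one. I'll pull it out to a gap of about 190 mm.

```bash
python3 -m handwheel '[{"travel":[0,-0.08,0],"dr":[0,0,0]},{"travel":[0,-0.08,0],"dr":[0,0,0]},{"travel":[0,-0.08,0],"dr":[0,0,0]},{"travel":[0,-0.08,0],"dr":[0,0,0]},{"travel":[0,-0.08,0],"dr":[0,0,0]},{"travel":[0,-0.04,0],"dr":[0,0,0]},{"travel":[0,0,0],"dr":[0,0,0]}]'
python3 -c "
from h import *
go(fence(0,.142,.080))"
```

```text
time_s: 7.37
eef_pos: [0.6009, 0.098, 0.0835]
eef_rot: [0.005, 0.999, -0.053, 0.001]
wrist_force: [-0.3, -1.7, -0.6]
opening: 0.151
t 7.37 dr [ 0.0191 -0.004  -0.0069] travel [-0.0157 -0.0115  0.0237] fence xy mm [  2.4 140.3  83.5] F [-0.3 -1.7 -0.6] open 0.151
```

```bash
python3 -m handwheel '[{"travel":[0,0,0],"dr":[0.01,0,0]},{"travel":[0,0,0],"dr":[0,0,0]},{"travel":[0,0,0],"dr":[0,0,0]},{"travel":[0,0,0],"dr":[0,0,0]}]' 0.18
python3 -m handwheel '[{"travel":[0,0,-0.2],"dr":[0,0,0]},{"travel":[0,0,-0.2],"dr":[0,0,0]},{"travel":[0,0,-0.2],"dr":[0,0,0]},{"travel":[0,0,-0.1],"dr":[0,0,0]},{"travel":[0,0,0],"dr":[0,0,0]},{"travel":[0,0,0],"dr":[0,0,0]}]'
python3 -c "
from h import *
go([.361,-.2813,.16],-13); print(where()[0]['q'])
im=snap('top','t2.png');print('proj',proj('top',fence(0,.14,.11)),proj('top',[.361,-.2813,.032]))"
```

```text
time_s: 7.7
eef_pos: [0.6012, 0.0985, 0.084]
eef_rot: [0.002, 0.999, -0.053, 0.001]
wrist_force: [-0.6, -0.6, 0.7]
opening: 0.59
time_s: 8.2
eef_pos: [0.5997, 0.0973, 0.192]
eef_rot: [0.001, 0.999, -0.054, -0.0]
wrist_force: [-0.2, -0.9, -0.2]
opening: 0.589
t 8.2 dr [0.0048 0.0012 0.2268] travel [-0.9831  2.8172  0.2136] fence xy mm [  1.2 139.4 192. ] F [-0.2 -0.9 -0.2] open 0.589
[-0.03303453  0.28882037  1.55807403 -0.00248923  1.29567778  1.64656483]
proj [271.96566828 186.14388584] [398.14386699 263.68595076]
```

```bash
python3 -m handwheel '[{"travel":[0,0,0],"dr":[0,0,0.21]},{"travel":[-0.082,0.235,0],"dr":[0,0,0]},{"travel":[-0.082,0.235,0],"dr":[0,0,0]},{"travel":[-0.082,0.235,0],"dr":[0,0,0]},{"travel":[-0.082,0.235,0],"dr":[0,0,0]},{"travel":[-0.082,0.235,0],"dr":[0,0,0]},{"travel":[-0.082,0.235,0],"dr":[0,0,0]},{"travel":[-0.082,0.235,0],"dr":[0,0,0]},{"travel":[-0.082,0.235,0],"dr":[0,0,0]},{"travel":[-0.082,0.235,0],"dr":[0,0,0]},{"travel":[-0.082,0.235,0],"dr":[0,0,0]},{"travel":[-0.082,0.235,0],"dr":[0,0,0]},{"travel":[0,0,0],"dr":[0,0,0]},{"travel":[0,0,0],"dr":[0,0,0]}]'
python3 -c "
from h import *
go([.361,-.2813,.08],-13)"
```

```text
time_s: 9.42
eef_pos: [0.3602, -0.2589, 0.1694]
eef_rot: [-0.005, 0.994, -0.112, -0.015]
wrist_force: [0.8, 0.3, 0.4]
opening: 0.59
t 9.42 dr [-0.0141  0.0596  0.0045] travel [0.0386 0.1444 0.5963] fence xy mm [-200.7 -239.3  169.4] F [0.8 0.3 0.4] open 0.59
```

```bash
python3 -m handwheel '[{"travel":[0.02,0.14,0],"dr":[-0.014,0.06,0]},{"travel":[0,0,0.2],"dr":[0,0,0]},{"travel":[0,0,0.2],"dr":[0,0,0]},{"travel":[0,0,0.1],"dr":[0,0,0]},{"travel":[0,0,0],"dr":[0,0,0]},{"travel":[0,0,0],"dr":[0,0,0]}]'
python3 -c "
from h import *
go([.361,-.2813,.012],-13)"
```

```text
time_s: 9.92
eef_pos: [0.3588, -0.2756, 0.0871]
eef_rot: [-0.003, 0.994, -0.111, -0.001]
wrist_force: [-1.2, 0.0, -0.4]
opening: 0.592
t 9.92 dr [-0.0097  0.005   0.0073] travel [0.0227 0.0338 0.5005] fence xy mm [-200.4 -256.1   87.1] F [-1.2  0.  -0.4] open 0.592
```

```bash
python3 -m handwheel '[{"travel":[0.023,0.03,0],"dr":[-0.01,0.005,0.007]},{"travel":[0,0,0],"dr":[0,0,0]},{"travel":[0,0,0.12],"dr":[0,0,0]},{"travel":[0,0,0.12],"dr":[0,0,0]},{"travel":[0,0,0.12],"dr":[0,0,0]},{"travel":[0,0,0.06],"dr":[0,0,0]},{"travel":[0,0,0],"dr":[0,0,0]},{"travel":[0,0,0],"dr":[0,0,0]}]'
python3 -c "
from h import *
go([.361,-.2813,.012],-13)
snap('side','s3.png');a=cv2.imread('pics/s3.png')[180:340,150:340]; cv2.imwrite('pics/c3.png',cv2.resize(a,None,fx=3,fy=3))"
```

```text
time_s: 10.58
eef_pos: [0.3684, -0.2848, 0.0297]
eef_rot: [0.006, 0.994, -0.111, 0.005]
wrist_force: [-0.6, -0.1, 0.3]
opening: 0.588
t 10.58 dr [ 0.0188 -0.0223  0.0096] travel [-0.0534 -0.0118  0.1178] fence xy mm [-190.  -264.3   29.7] F [-0.6 -0.1  0.3] open 0.588
```

View pics/c3.png

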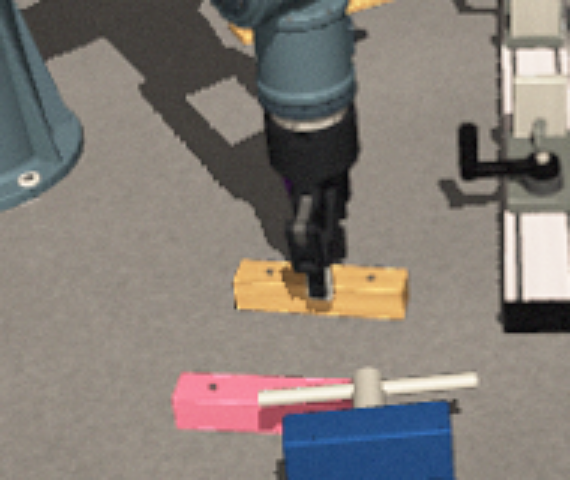

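The side crop shows the fingers straddling the light-wood rung near its middle. I'll do the final descent and grip.

```bash
python3 -m handwheel '[{"travel":[-0.053,-0.012,0.07],"dr":[0.019,-0.02,0.01]},{"travel":[0,0,0.05],"dr":[0,0,0]},{"travel":[0,0,0],"dr":[0,0,0]}]'
python3 -m handwheel '[{"travel":[0,0,0],"dr":[0,0,0]},{"travel":[0,0,0],"dr":[0,0,0]},{"travel":[0,0,0],"dr":[0,0,0]},{"travel":[0,0,0],"dr":[0,0,0]},{"travel":[0,0,0],"dr":[0,0,0]}]' -1
python3 -c "
from h import *
go([.361,-.2813,.012],-13)"
```

```text
time_s: 10.88
eef_pos: [0.3622, -0.2832, 0.0132]
eef_rot: [0.002, 0.994, -0.113, 0.002]
wrist_force: [-0.4, -0.5, -0.2]
opening: 0.592
time_s: 11.3
eef_pos: [0.3623, -0.2836, 0.0136]
eef_rot: [0.002, 0.994, -0.114, 0.002]
wrist_force: [0.2, -0.1, -0.6]
opening: 0.362
t 11.3 dr [ 0.006  -0.01   -0.0017] travel [-0.0117 -0.0133  0.0108] fence xy mm [-196.2 -263.7   13.6] F [ 0.2 -0.1 -0.6] open 0.362
```

```bash
python3 -m handwheel '[{"travel":[0,0,-0.12],"dr":[0,0,0]},{"travel":[0,0,-0.2],"dr":[0,0,0]},{"travel":[0,0,-0.2],"dr":[0,0,0]},{"travel":[0,0,-0.2],"dr":[0,0,0]},{"travel":[0,0,-0.2],"dr":[0,0,0]},{"travel":[0,0,-0.1],"dr":[0,0,0]},{"travel":[0,0,0],"dr":[0,0,-0.22]},{"travel":[0,0,0],"dr":[0,0,-0.22]},{"travel":[0,0,0],"dr":[0,0,-0.22]},{"travel":[0,0,0],"dr":[0,0,-0.22]},{"travel":[0,0,0],"dr":[0,0,-0.22]},{"travel":[0,0,0],"dr":[0,0,-0.22]},{"travel":[0,0,0],"dr":[0,0,-0.22]},{"travel":[0,0,0],"dr":[0,0,-0.22]},{"travel":[0,0,0],"dr":[0,0,-0.22]},{"travel":[0,0,0],"dr":[0,0,-0.22]},{"travel":[0,0,0],"dr":[0,0,-0.22]},{"travel":[0,0,0],"dr":[0,0,-0.22]},{"travel":[0,0,0],"dr":[0,0,-0.22]},{"travel":[0,0,0],"dr":[0,0,0]}]'
python3 -c "
from h import *
go(fence(0,.037,.17),84.15); print(where()[0]['q'])"
```

```text
time_s: 12.97
eef_pos: [0.3597, -0.2799, 0.1738]
eef_rot: [0.002, 0.782, 0.623, 0.0]
wrist_force: [-0.4, 0.2, -1.1]
opening: 0.361
t 12.97 dr [ 0.0058  0.003  -0.2363] travel [1.9815 1.3272 0.0255] fence xy mm [-199.1 -260.2  173.8] F [-0.4  0.2 -1.1] open 0.361
[-9.23313378e-01 -3.13299838e-02  1.95636220e+00  1.02138938e-03
  1.21329472e+00 -6.97833580e-01]
```

```bash
python3 -m handwheel '[{"travel":[0,0,-0.02],"dr":[0,0,-0.12]},{"travel":[0,0,-0.02],"dr":[0,0,-0.1]},{"travel":[0.18,0.12,0],"dr":[0,0,0]},{"travel":[0.18,0.12,0],"dr":[0,0,0]},{"travel":[0.18,0.12,0],"dr":[0,0,0]},{"travel":[0.18,0.12,0],"dr":[0,0,0]},{"travel":[0.18,0.12,0],"dr":[0,0,0]},{"travel":[0.18,0.12,0],"dr":[0,0,0]},{"travel":[0.18,0.12,0],"dr":[0,0,0]},{"travel":[0.18,0.12,0],"dr":[0,0,0]},{"travel":[0.18,0.12,0],"dr":[0,0,0]},{"travel":[0.18,0.12,0],"dr":[0,0,0]},{"travel":[0,0,0],"dr":[0,0,0]},{"travel":[0,0,0],"dr":[0,0,0]}]'
python3 -c "
from h import *
go(fence(0,.037,.09),84.15); 
snap('side','s4.png');a=cv2.imread('pics/s4.png')[120:320,240:420]; cv2.imwrite('pics/c4.png',cv2.resize(a,None,fx=3,fy=3,interpolation=2))"
```

```text
time_s: 14.13
eef_pos: [0.5824, -0.0246, 0.1786]
eef_rot: [0.002, 0.763, 0.646, 0.0]
wrist_force: [-0.4, 0.3, -1.7]
opening: 0.356
t 14.13 dr [ 0.0061  0.0051 -0.1223] travel [0.137  0.0243 0.5909] fence xy mm [ -3.6  16.5 178.6] F [-0.4  0.3 -1.7] open 0.356
```

View pics/c4.png

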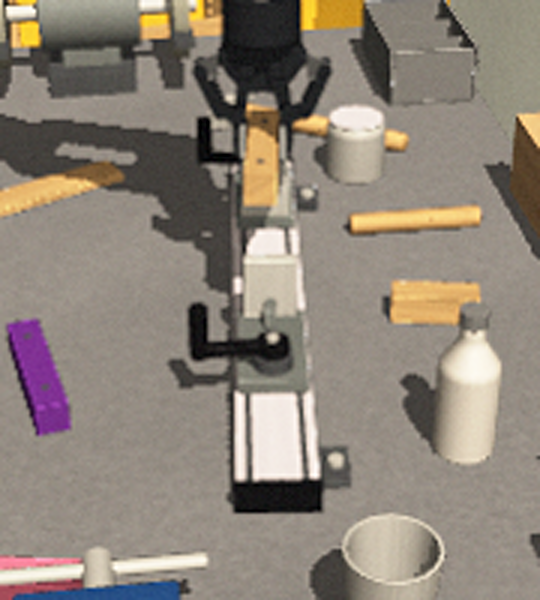

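The rung is held level and nearly parallel to the bar, above the gap. I'll align it and lower it.

```bash
python3 -m handwheel '[{"travel":[0,0,0],"dr":[0.006,0.005,-0.11]},{"travel":[0.13,0.024,0],"dr":[0,0,0]},{"travel":[0,0,0],"dr":[0,0,0]},{"travel":[0,0,0.15],"dr":[0,0,0]},{"travel":[0,0,0.15],"dr":[0,0,0]},{"travel":[0,0,0.1],"dr":[0,0,0]},{"travel":[0,0,0],"dr":[0,0,0]},{"travel":[0,0,0],"dr":[0,0,0]}]'
python3 -c "
from h import *
go(fence(0,.037,.0445),84.15)"
```

```text
time_s: 14.85
eef_pos: [0.5848, -0.0126, 0.1181]
eef_rot: [0.001, 0.75, 0.661, -0.0]
wrist_force: [-0.3, -0.5, -0.7]
opening: 0.359
t 14.85 dr [ 0.0014  0.0036 -0.047 ] travel [0.0562 0.0159 0.4905] fence xy mm [ -2.4  28.6 118.1] F [-0.3 -0.5 -0.7] open 0.359
```

```bash
python3 -m handwheel '[{"travel":[0.056,0.016,0],"dr":[0,0.003,-0.045]},{"travel":[0.01,0,0],"dr":[0,0,0]},{"travel":[0,0,0.13],"dr":[0,0,0]},{"travel":[0,0,0.13],"dr":[0,0,0]},{"travel":[0,0,0.08],"dr":[0,0,0]},{"travel":[0,0,0],"dr":[0,0,0]},{"travel":[0,0,0],"dr":[0,0,0]}]'
python3 -c "
from h import *
go(fence(0,.037,.0445),84.15)"
```

```text
time_s: 15.43
eef_pos: [0.5941, -0.0044, 0.0739]
eef_rot: [0.006, 0.743, 0.67, 0.004]
wrist_force: [0.2, -0.1, -0.6]
opening: 0.358
t 15.43 dr [ 0.0256  0.0032 -0.0029] travel [-0.0047 -0.04    0.196 ] fence xy mm [ 6.  37.7 73.9] F [ 0.2 -0.1 -0.6] open 0.358
```

```bash
python3 -m handwheel '[{"travel":[0,-0.04,0.04],"dr":[0.025,0.003,0]},{"travel":[0,0,0.05],"dr":[0,0,0]},{"travel":[0,0,0],"dr":[0,0,0]},{"travel":[0,0,0],"dr":[0,0,0]}]'
python3 -c "
from h import *
go(fence(0,.037,.0445),84.15)"
```

```text
time_s: 15.77
eef_pos: [0.5896, -0.0039, 0.0623]
eef_rot: [0.001, 0.743, 0.67, 0.001]
wrist_force: [0.5, 0.7, 0.0]
opening: 0.359
t 15.77 dr [ 0.0061  0.0008 -0.0022] travel [-0.0049 -0.0096  0.1185] fence xy mm [ 1.4 37.7 62.3] F [0.5 0.7 0. ] open 0.359
```

```bash
python3 -m handwheel '[{"travel":[0,-0.012,0.05],"dr":[0.006,0,0]},{"travel":[0,0,0.05],"dr":[0,0,0]},{"travel":[0,0,0.03],"dr":[0,0,0]},{"travel":[0,0,0],"dr":[0,0,0]},{"travel":[0,0,0],"dr":[0,0,0]}]'
python3 -c "
from h import *
go(fence(0,.037,.0435),84.15)"
```

```text
time_s: 16.18
eef_pos: [0.5895, -0.0042, 0.0432]
eef_rot: [0.002, 0.743, 0.67, 0.001]
wrist_force: [-2.4, -0.2, 4.1]
opening: 0.361
t 16.18 dr [ 0.0067  0.0014 -0.0024] travel [-0.0031 -0.0093 -0.0018] fence xy mm [ 1.4 37.5 43.2] F [-2.4 -0.2  4.1] open 0.361
```

```bash
python3 -m handwheel '[{"travel":[-0.04,-0.012,-0.01],"dr":[0,0,0]},{"travel":[-0.03,0,0],"dr":[0,0,0]},{"travel":[0,0,0],"dr":[0,0,0]}]'
python3 -c "
from h import *
go(fence(0,.025,.0435),84.15)"
```

```text
time_s: 16.43
eef_pos: [0.5861, -0.0151, 0.0438]
eef_rot: [0.001, 0.742, 0.67, 0.001]
wrist_force: [-0.2, -0.4, -0.5]
opening: 0.359
t 16.43 dr [ 0.0053  0.0016 -0.0009] travel [-0.008   0.006   0.0021] fence xy mm [-0.9 26.2 43.8] F [-0.2 -0.4 -0.5] open 0.359
```

```bash
python3 -m handwheel '[{"travel":[0,0.006,0.01],"dr":[0,0,0]},{"travel":[0,0,0],"dr":[0,0,0]},{"travel":[0,0,0],"dr":[0,0,0]},{"travel":[0,0,0],"dr":[0,0,0]}]' 0.18
python3 -m handwheel '[{"travel":[0,0,-0.1],"dr":[0,0,0]},{"travel":[0,0,-0.2],"dr":[0,0,0]},{"travel":[0,0,-0.2],"dr":[0,0,0]},{"travel":[0,0,-0.2],"dr":[0,0,0]},{"travel":[0,0,-0.1],"dr":[0,0,0]},{"travel":[0,0,0],"dr":[0,0,0.22]},{"travel":[0,0,0],"dr":[0,0,0.22]},{"travel":[0,0,0],"dr":[0,0,0.22]},{"travel":[0,0,0],"dr":[0,0,0.22]},{"travel":[0,0,0],"dr":[0,0,0.22]},{"travel":[0,0,0],"dr":[0,0,0.22]},{"travel":[0,0,0],"dr":[0,0,0.22]},{"travel":[0,0,0],"dr":[0,0,0.22]},{"travel":[0,0,0],"dr":[0,0,0.22]},{"travel":[0,0,0],"dr":[0,0,0.22]},{"travel":[0,0,0],"dr":[0,0,0.22]},{"travel":[0,0,0],"dr":[0,0,0.22]},{"travel":[0,0,0],"dr":[0,0,0]}]'
python3 -c "
from h import *
go(fence(0,.140,.14))"
```

```text
time_s: 16.77
eef_pos: [0.5869, -0.0162, 0.0417]
eef_rot: [0.001, 0.743, 0.669, 0.001]
wrist_force: [-0.2, -0.2, 0.2]
opening: 0.588
time_s: 18.27
eef_pos: [0.587, -0.0136, 0.169]
eef_rot: [0.001, 1.0, 0.01, 0.002]
wrist_force: [-0.0, -0.4, -0.9]
opening: 0.586
t 18.27 dr [ 0.0017 -0.0095  0.2317] travel [ 0.0012 -0.7475  0.1934] fence xy mm [ -0.2  27.9 169. ] F [-0.  -0.4 -0.9] open 0.586
```

```bash
python3 -m handwheel '[{"travel":[0,0,0],"dr":[0,-0.01,0.18]},{"travel":[0,-0.2,0],"dr":[0,0,0]},{"travel":[0,-0.2,0],"dr":[0,0,0]},{"travel":[0,-0.2,0],"dr":[0,0,0]},{"travel":[0,-0.08,0],"dr":[0,0,0]},{"travel":[0,0,0],"dr":[0,0,0]},{"travel":[0,0,0],"dr":[0,0,0]}]'
python3 -c "
from h import *
go(fence(0,.140,.080))
snap('side','s5.png');a=cv2.imread('pics/s5.png')[140:300,280:400]; cv2.imwrite('pics/c5.png',cv2.resize(a,None,fx=3.7,fy=3.7,interpolation=2))"
```

```text
time_s: 18.85
eef_pos: [0.5948, 0.0906, 0.169]
eef_rot: [0.001, 1.0, -0.029, 0.0]
wrist_force: [-0.3, -0.5, -0.2]
opening: 0.592
t 18.85 dr [ 0.0038 -0.0013  0.0837] travel [ 0.0198 -0.0513  0.5935] fence xy mm [ -3.  132.3 169. ] F [-0.3 -0.5 -0.2] open 0.592
```

View pics/c5.png

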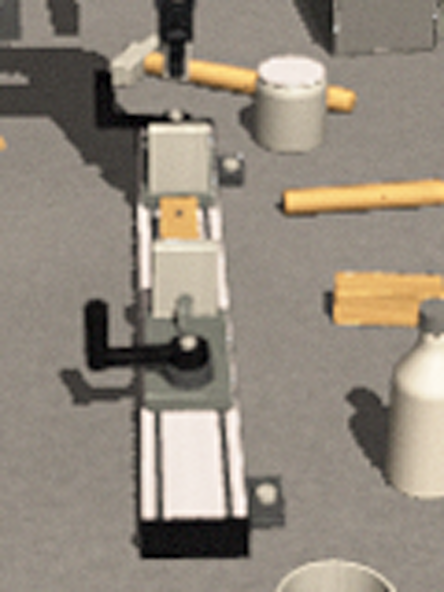

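The rung lies on the bar between the plates (crop x 160–200, y 198–240), roughly in line. Now to pinch the left plate again.

```bash
python3 -m handwheel '[{"travel":[0.02,-0.05,0],"dr":[0,0,0.075]},{"travel":[0,0,0],"dr":[0,0,0]},{"travel":[0,0,0.15],"dr":[0,0,0]},{"travel":[0,0,0.15],"dr":[0,0,0]},{"travel":[0,0,0.1],"dr":[0,0,0]},{"travel":[0,0,0],"dr":[0,0,0]},{"travel":[0,0,0],"dr":[0,0,0]}]'
python3 -c "
from h import *
go(fence(0,.140,.080))"
```

```text
time_s: 19.48
eef_pos: [0.6001, 0.0876, 0.109]
eef_rot: [0.003, 0.999, -0.049, 0.002]
wrist_force: [0.3, -0.0, 0.5]
opening: 0.591
t 19.48 dr [ 0.0095 -0.0085  0.0096] travel [-0.0174 -0.0676  0.1935] fence xy mm [  2.6 129.9 109. ] F [ 0.3 -0.   0.5] open 0.591
```

```bash
python3 -m handwheel '[{"travel":[-0.017,-0.067,0],"dr":[0.009,-0.008,0.009]},{"travel":[0,0,0],"dr":[0,0,0]},{"travel":[0,0,0.1],"dr":[0,0,0]},{"travel":[0,0,0.08],"dr":[0,0,0]},{"travel":[0,0,0],"dr":[0,0,0]},{"travel":[0,0,0],"dr":[0,0,0]}]'
python3 -m handwheel '[{"travel":[0,0,0],"dr":[0,0,0]},{"travel":[0,0,0],"dr":[0,0,0]},{"travel":[0,0,0],"dr":[0,0,0]},{"travel":[0,0,0],"dr":[0,0,0]},{"travel":[0,0,0],"dr":[0,0,0]}]' -1
python3 -c "
from h import *
go(fence(0,.140,.080))"
```

```text
time_s: 19.98
eef_pos: [0.6021, 0.0972, 0.087]
eef_rot: [-0.0, 0.999, -0.051, 0.004]
wrist_force: [-0.1, -0.2, 0.1]
opening: 0.593
time_s: 20.4
eef_pos: [0.6029, 0.0974, 0.0889]
eef_rot: [-0.0, 0.999, -0.051, 0.005]
wrist_force: [1.3, -0.0, -3.8]
opening: 0.147
t 20.4 dr [-0.0015 -0.0192  0.0014] travel [-0.0289 -0.0005  0.059 ] fence xy mm [  4.3 139.9  88.9] F [ 1.3 -0.  -3.8] open 0.147
```

```bash
python3 -m handwheel '[{"travel":[0,0.05,0],"dr":[0,0,0]},{"travel":[0,0.05,0],"dr":[0,0,0]},{"travel":[0,0.05,0],"dr":[0,0,0]},{"travel":[0,0.04,0],"dr":[0,0,0]},{"travel":[0,0,0],"dr":[0,0,0]}]'
python3 -c "
from h import *
go(fence(0,.103,.080))"
```

```text
time_s: 20.82
eef_pos: [0.6001, 0.0703, 0.0889]
eef_rot: [-0.002, 0.999, -0.05, 0.006]
wrist_force: [1.2, 1.4, -2.6]
opening: 0.145
t 20.82 dr [-0.0101 -0.0211  0.0028] travel [-0.0287  0.0642  0.059 ] fence xy mm [  4.3 112.6  88.9] F [ 1.2  1.4 -2.6] open 0.145
```

```bash
for i in 1 2 3; do python3 -m handwheel '[{"travel":[0,0.02,0],"dr":[0,0,0]}]' | egrep 'eef_pos|force'; done
python3 -c "
from h import *
go(fence(0,.103,.080))"
```

```text
eef_pos: [0.5997, 0.0673, 0.0888]
wrist_force: [0.1, 4.2, -1.7]
eef_pos: [0.5994, 0.0641, 0.0888]
wrist_force: [0.9, 3.7, -1.1]
eef_pos: [0.5991, 0.0611, 0.0888]
wrist_force: [0.6, 4.9, -1.9]
t 21.07 dr [-0.012  -0.0212  0.0021] travel [-0.0283  0.0023  0.059 ] fence xy mm [  4.3 103.4  88.8] F [ 0.6  4.9 -1.9] open 0.15
```

```bash
python3 -m handwheel '[{"travel":[0,0.012,0],"dr":[0,0,0]}]' | egrep 'eef_pos|force'
python3 -m handwheel '[{"travel":[0,0.012,0],"dr":[0,0,0]}]' | egrep 'eef_pos|force'
python3 -c "
from h import *
go(fence(0,.103,.080))"
```

```text
eef_pos: [0.599, 0.0607, 0.0888]
wrist_force: [3.7, 17.7, -2.4]
eef_pos: [0.599, 0.0608, 0.0889]
wrist_force: [2.3, 13.3, -2.9]
t 21.23 dr [-0.0251 -0.0227  0.001 ] travel [-0.0284  0.0005  0.0592] fence xy mm [  4.3 103.1  88.9] F [ 2.3 13.3 -2.9] open 0.149
```

The stop came up against the rung: force jumped to about 15 N at face y ≈ 96 mm, and with the right face at –54 mm the gap is 150 mm. I'll relax, release, rise and look for the knob.

```bash
python3 -m handwheel '[{"travel":[0,0,0],"dr":[-0.02,-0.01,0]},{"travel":[0,0,0],"dr":[0,0,0]},{"travel":[0,0,0],"dr":[0,0,0]},{"travel":[0,0,0],"dr":[0,0,0]},{"travel":[0,0,0],"dr":[0,0,0]}]' 0.18
python3 -m handwheel '[{"travel":[0,0,-0.15],"dr":[0,0,0]},{"travel":[0,0,-0.2],"dr":[0,0,0]},{"travel":[0,0,-0.2],"dr":[0,0,0]},{"travel":[0,0,0],"dr":[0,0,0.22]},{"travel":[0,0,0],"dr":[0,0,0.22]},{"travel":[0,0,0],"dr":[0,0,0.22]},{"travel":[0,0,0],"dr":[0,0,0.22]},{"travel":[0,0,0],"dr":[0,0,0.22]},{"travel":[0,0,0],"dr":[0,0,0.22]},{"travel":[0,0,0],"dr":[0,0,0.22]},{"travel":[0,0,0],"dr":[0,0,0.15]},{"travel":[0,0,0],"dr":[0,0,0]}]'
python3 -c "
from h import *
go(fence(-.066,.202,.15),-58); print(where()[0]['q'])
snap('top','t6.png')
for X in (fence(-.066,.202,.115),fence(0,.103,.11),fence(0,-.061,.11),fence(0,.021,.062)): print(proj('top',X))
a=cv2.imread('pics/t6.png')[150:250,210:420];a=cv2.resize(a,None,fx=3.8,fy=3.8,interpolation=2)
cv2.imwrite('pics/c6.png',a)"
```

```text
time_s: 21.65
eef_pos: [0.5993, 0.0586, 0.0895]
eef_rot: [0.0, 0.999, -0.05, 0.004]
wrist_force: [0.7, 0.7, 0.5]
opening: 0.59
time_s: 22.65
eef_pos: [0.5991, 0.0528, 0.1782]
eef_rot: [0.0, 0.87, -0.494, 0.006]
wrist_force: [-0.6, -0.3, 0.3]
opening: 0.594
t 22.65 dr [-0.0096 -0.0192 -0.0389] travel [-0.8536 -0.0631  0.1877] fence xy mm [  5.1  95.1 178.2] F [-0.6 -0.3  0.3] open 0.594
[-0.1066379   0.28285266  1.59530495 -0.00517752  1.25334858  2.49842575]
[248.74784573 206.40783821]
[284.42041369 187.1777113 ]
[339.80079545 191.80286616]
[312.24132765 191.43997194]
```

View pics/c6.png

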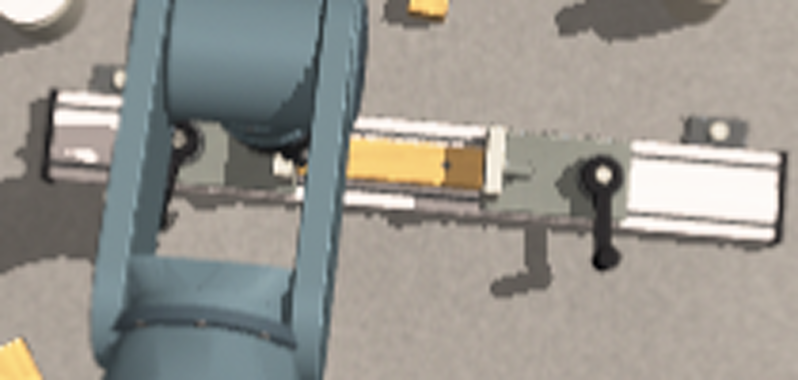

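The top view shows the rung touching the right plate (crop 492,160) and the left plate at (285,163), as predicted. The left knob is near (155,217), just outside the arm's edge. I'll move over it.

```bash
python3 -m handwheel '[{"travel":[-0.2,-0.015,0],"dr":[-0.01,-0.019,-0.03]},{"travel":[-0.2,-0.015,0],"dr":[0,0,0]},{"travel":[-0.2,-0.015,0],"dr":[0,0,0]},{"travel":[-0.17,-0.01,0],"dr":[0,0,0]},{"travel":[0,0,0],"dr":[0,0,0]},{"travel":[0,0,0],"dr":[0,0,0]}]'
python3 -c "
from h import *
go(fence(-.066,.201,.12),-58)"
```

```text
time_s: 23.2
eef_pos: [0.5439, 0.1558, 0.178]
eef_rot: [0.0, 0.878, -0.479, 0.001]
wrist_force: [-0.1, -0.7, -0.0]
opening: 0.586
t 23.2 dr [-0.0004 -0.0036  0.0265] travel [-0.0709 -0.0066  0.3868] fence xy mm [-60.3 192.  178. ] F [-0.1 -0.7 -0. ] open 0.586
```

```bash
python3 -m handwheel '[{"travel":[-0.07,-0.007,0],"dr":[0,0,0.02]},{"travel":[0,0,0.15],"dr":[0,0,0]},{"travel":[0,0,0.13],"dr":[0,0,0]},{"travel":[0,0,0],"dr":[0,0,0]},{"travel":[0,0,0],"dr":[0,0,0]}]'
python3 -c "
from h import *
go(fence(-.066,.201,.083),-58)
snap('side','s7.png');a=cv2.imread('pics/s7.png')[130:230,270:380]; cv2.imwrite('pics/c7.png',cv2.resize(a,None,fx=5,fy=5,interpolation=2))"
```

```text
time_s: 23.62
eef_pos: [0.5427, 0.1625, 0.1372]
eef_rot: [-0.0, 0.877, -0.48, 0.004]
wrist_force: [0.0, -0.3, 0.3]
opening: 0.596
t 23.62 dr [-0.0083 -0.0112  0.0197] travel [-0.0289  0.0101  0.3615] fence xy mm [-62.1 198.5 137.2] F [ 0.  -0.3  0.3] open 0.596
```

View pics/c7.png

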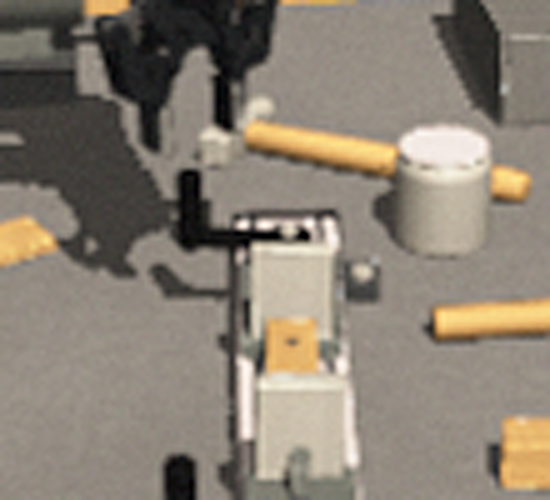

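The knob (crop 190,180) sits midway between the two fingertips (150 and 225). Descending.

```bash
python3 -m handwheel '[{"travel":[-0.015,0.005,0.1],"dr":[-0.008,-0.011,0]},{"travel":[0,0,0.12],"dr":[0,0,0]},{"travel":[0,0,0.1],"dr":[0,0,0]},{"travel":[0,0,0.02],"dr":[0,0,0]},{"travel":[0,0,0],"dr":[0,0,0]}]'
python3 -m handwheel '[{"travel":[0,0,0],"dr":[0,0,0]},{"travel":[0,0,0],"dr":[0,0,0]},{"travel":[0,0,0],"dr":[0,0,0]},{"travel":[0,0,0],"dr":[0,0,0]}]' -0.4
python3 -c "
from h import *
go(fence(-.066,.201,.083),-58)"
```

```text
time_s: 24.08
eef_pos: [0.5448, 0.1623, 0.0869]
eef_rot: [-0.002, 0.877, -0.481, 0.003]
wrist_force: [0.4, 0.0, 0.2]
opening: 0.586
time_s: 24.42
eef_pos: [0.5463, 0.1622, 0.089]
eef_rot: [-0.003, 0.877, -0.481, 0.004]
wrist_force: [-0.3, 0.2, 0.4]
opening: 0.299
t 24.42 dr [-0.0156 -0.0074  0.018 ] travel [-0.0434  0.0293  0.0402] fence xy mm [-58.5 198.6  89. ] F [-0.3  0.2  0.4] open 0.299
```

```bash
python3 -m handwheel '[{"travel":[-0.05,-0.04,0.01],"dr":[-0.015,0,0]},{"travel":[-0.04,-0.05,0],"dr":[0,0,0]},{"travel":[-0.04,-0.05,0],"dr":[0,0,0]},{"travel":[-0.03,-0.05,0],"dr":[0,0,0]},{"travel":[0,0,0],"dr":[0,0,0]}]'
python3 -c "
from h import *
go(fence(-.035,.249,.086),-58)"
```

```text
time_s: 24.83
eef_pos: [0.5597, 0.2018, 0.0894]
eef_rot: [0.0, 0.877, -0.481, 0.003]
wrist_force: [-0.4, -0.9, 0.8]
opening: 0.296
t 24.83 dr [-0.0047 -0.0102  0.0174] travel [ 0.0075 -0.1148  0.0227] fence xy mm [-49.3 239.3  89.4] F [-0.4 -0.9  0.8] open 0.296
```

```bash
python3 -m handwheel '[{"travel":[0,-0.05,0.005],"dr":[0,0,0]},{"travel":[0.005,-0.05,0],"dr":[0,0,0]},{"travel":[0.005,-0.03,0],"dr":[0,0,0]}]'
python3 -c "
from h import *
go(fence(-.018,.257,.086),-58)"
```

```text
time_s: 25.08
eef_pos: [0.5771, 0.2133, 0.0881]
eef_rot: [0.001, 0.877, -0.48, 0.002]
wrist_force: [-1.1, -0.4, 0.2]
opening: 0.299
t 25.08 dr [-0.0015 -0.0082  0.0215] travel [ 0.0382 -0.0982  0.0142] fence xy mm [-33.1 252.5  88.1] F [-1.1 -0.4  0.2] open 0.299
```

```bash
python3 -m handwheel '[{"travel":[0.02,-0.05,0.005],"dr":[0,0,0]},{"travel":[0.02,-0.05,0],"dr":[0,0,0]}]'
python3 -m handwheel '[{"travel":[0.02,-0.04,0],"dr":[0,0,0]},{"travel":[0.02,-0.04,0],"dr":[0,0,0]}]'
python3 -c "
from h import *
go(fence(-.005,.259,.086),-58)"
```

```text
time_s: 25.25
eef_pos: [0.5936, 0.2169, 0.0869]
eef_rot: [0.001, 0.877, -0.48, 0.001]
wrist_force: [-1.4, -0.3, 0.6]
opening: 0.297
time_s: 25.42
eef_pos: [0.6055, 0.2181, 0.0861]
eef_rot: [0.003, 0.877, -0.48, -0.002]
wrist_force: [-31.8, -2.3, 15.8]
opening: 0.295
t 25.42 dr [0.0152 0.0005 0.0215] travel [0.008  0.0033 0.0007] fence xy mm [ -5.3 260.3  86.1] F [-31.8  -2.3  15.8] open 0.295
```

A sharp 32 N rise with the handle at about 1.4 rad means it reached the end stop. I'll back off, open, rise and check.

```bash
python3 -m handwheel '[{"travel":[0,0.02,0],"dr":[0,0,0]},{"travel":[0,0.005,0],"dr":[0,0,0]},{"travel":[0,0,0],"dr":[0,0,0]},{"travel":[0,0,0],"dr":[0,0,0]}]' 0.1
python3 -m handwheel '[{"travel":[0,0,-0.15],"dr":[0,0,0]},{"travel":[0,0,-0.2],"dr":[0,0,0]},{"travel":[0,0,-0.2],"dr":[0,0,0]},{"travel":[0,0,-0.2],"dr":[0,0,0]},{"travel":[-0.2,0.1,-0.1],"dr":[0,0,0]},{"travel":[-0.2,0.1,-0.1],"dr":[0,0,0]},{"travel":[-0.2,0.1,0],"dr":[0,0,0]},{"travel":[-0.2,0.1,0],"dr":[0,0,0]},{"travel":[-0.2,0.1,0],"dr":[0,0,0]},{"travel":[-0.2,0.1,0],"dr":[0,0,0]},{"travel":[-0.2,0.1,0],"dr":[0,0,0]},{"travel":[-0.2,0.1,0],"dr":[0,0,0]},{"travel":[0,0,0],"dr":[0,0,0]}]'
python3 -c "
from h import *
go(fence(0,.2,.086),-58)
snap('top','t8.png');snap('side','s8.png')
a=cv2.imread('pics/t8.png')[100:300,140:460];b=cv2.imread('pics/s8.png')[130:300,220:440]
a=cv2.resize(a,(480,300),interpolation=2);b=cv2.resize(b,None,fx=300/170,fy=300/170,interpolation=2)
c=cv2.imread('pics/t8.png')[160:225,215:420];c=cv2.resize(c,(790,250),interpolation=2)
r=np.hstack([a,b])[:,:790]; print(r.shape); r=cv2.copyMakeBorder(r,0,0,0,790-r.shape[1],0)
cv2.imwrite('pics/c8.png',np.vstack([r,c]))"
```

```text
time_s: 25.75
eef_pos: [0.6043, 0.2151, 0.0854]
eef_rot: [0.004, 0.877, -0.481, -0.002]
wrist_force: [0.4, -0.7, 0.6]
opening: 0.55
time_s: 26.83
eef_pos: [0.3749, 0.3576, 0.2398]
eef_rot: [-0.004, 0.875, -0.484, 0.004]
wrist_force: [-0.9, 0.1, -0.2]
opening: 0.551
t 26.83 dr [-0.0223 -0.0055  0.004 ] travel [ 1.9421 -0.5931  1.0255] fence xy mm [-249.   375.4  239.8] F [-0.9  0.1 -0.2] open 0.551
(300, 790, 3)
```

View pics/c8.png

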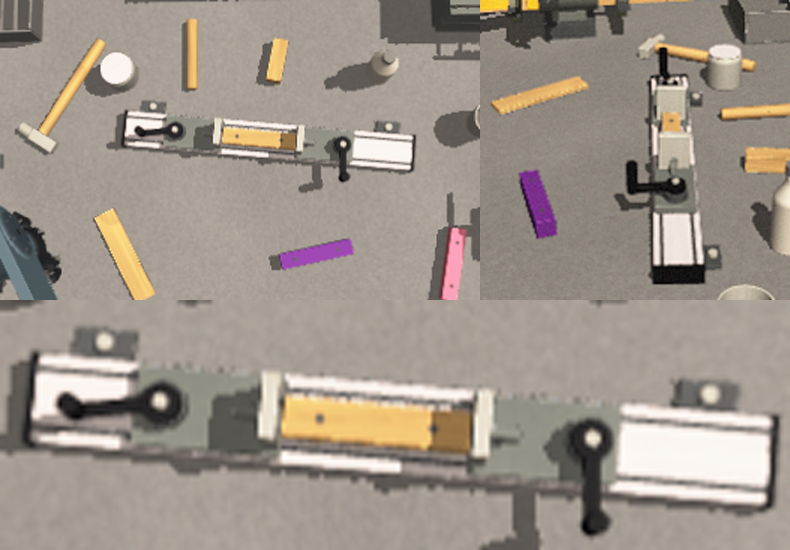

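Run:
```python
from h import *
f=lambda x,y,z: ray('top',(215+(x+.5)/3.854-.5,160+(y+.5)/3.846-.5),z)
for k,v in dict(lp=(270,106,.11),rp=(483,124,.11),rungTL=(286,92,.062),rungTR=(472,113,.062),hole1=(319,119,.062),hole2=(434,129,.062),piv=(160,101,.08),knob=(69,106,.115)).items():
    p=f(*v)-C; print(k,(1000*np.array([p@FX,p@FY])).round(1))
# rung top mask centre line per column and bystander shift between first and last top pictures
a=cv2.imread('pics/top0.png',0).astype(int);b=cv2.imread('pics/t8.png',0).astype(int)
for n,(u,v,w,h) in dict(slat=(200,235,45,60),purple=(322,255,58,28),pink=(430,248,24,55),block=(314,120,22,38),dowel=(260,108,15,55),hammer=(145,120,70,85),tin=(203,130,32,32),glue=(383,128,28,26),cup=(452,160,33,36),rightstop=(334,180,84,40)).items():
    print(n,np.percentile(abs(a-b)[v:v+h,u:u+w],95))
```

```text
lp [  0.  102.2]
rp [ -0.2 -61.5]
rungTL [18.2 94.3]
rungTR [ 13.8 -54. ]
hole1 [-1.1 66.3]
hole2 [ -1.5 -25. ]
piv [  0.5 191. ]
knob [-13.4 255.5]
slat 6.0
purple 6.0
pink 6.0
block 6.0
dowel 6.0
hammer 6.0
tin 6.0
glue 6.0
cup 6.0
rightstop 7.0
```

```bash
python3 -c "
from h import *
print(ctrl.hand_in())"
```

```text
the job is handed in; nothing more can be done
None
```

The rung is clamped between the two stops with the left lever fully outward. The job was handed in at about 27 s of the 72 s limit.

**What I did:** The right stop held when I pulled on it, so it is the locked reference. The left stop slid at about 4–5 N. I slid it out to a gap of about 188 mm and laid the rung on the bar. Then I slid the stop in until the force jumped to about 15–18 N and swung its lever to the end stop.

**Last checks, from the top view:**
- **Fit:** the plates are 163.7 mm apart, so the jaw gap is about 150 mm, snug on the rung. The jaw did not visibly move during clamping.
- **Centre line:** the dowel holes lie 1.1 and 1.5 mm off it, within measuring error. One long edge, picked by eye, suggested about 1.7° of skew; the holes did not show it.
- **Lever:** at about 1.36 rad, past the 1.15 where it is tight.
- **Everything else:** no visible change in the other things on the bench or the right stop and its lever between the first and last pictures. The gripper is well clear.

**One thing to note:** while testing the right stop, the wrist force briefly read 51 N, then 37 N, above the 25 N it is said to hold. Its measured position did not change: –61 mm at the pinch, –61.5 mm in the last picture.

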